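Seat a carving blank in the jig and turn the keeper over it

TASK

Swing the brass keeper bar fully clear of the green-floored pocket in the wooden jig board, then slide the dark wooden blank along the board, without picking it up, until it has dropped into the pocket and lies flat and square on the pocket's floor. Then swing the keeper back so that it lies straight across the seated blank, and leave the other things on the bench where they are.

Things in the scene. Friction and masses are not known exactly. Their poses are not given: they have to be found in the camera images.
- board: Pale wooden jig board fixed to the bench, 460 x 220 mm. Origin: centre of its underside. x runs along its length to the pocket, y across. Deck 26 mm above the bench, from x -230 to +82.5 mm, then a sunk green pocket. Two fences (tops at 43 mm, 43 mm wide, 104 mm apart) run from x 45 mm to the end stop; from x 3 to 50 mm they flare to a mouth about 150 mm wide.
- pocket (a point): Centre of the pocket's floor, 145 mm along the board's x axis, 16 mm above the bench and 10 mm below the deck; axes as the board's. The pocket is 125 mm along x (from the step down at the deck's edge to the end stop, 43 mm above the bench) and 104 mm along y, between the fences.
- blank: Dark wooden block with a pale ring and two brass lines on its top, 120 (x) x 100 (y) x 24 mm (z), about 200 g, lying on the deck. Origin: centre of its underside. Its 120 mm side points roughly along the board's x.
- keeper (a joint): Angle of the brass keeper bar, rad: 0 = straight across the pocket (along the board's -y from the pivot; a stop), growing anticlockwise seen from above; about 1.57 = along the fence towards the end stop, clear of the pocket; 2.1 = other stop. It stays where it is left (about 0.7 N at the peg moves it).
- keeper_pivot (a point): Pivot of the keeper, on top of the +y fence, 43 mm above the bench; at 115, 75 mm in the board's x, y; axes as the board's.
- keeper_peg (a point): Centre of the top of the red upright peg near the keeper's free end, 18 mm in diameter, 100 mm from the pivot, 86 mm above the bench. The peg stands 34 mm above the bar; the bar is 125 mm x 20 mm, 8 mm thick, from 44 to 52 mm above the bench, 4 mm above the top of a seated blank.
- cuff_c: Pale wooden bracelet cuff, upright ring 68 mm across, 45 mm high, standing on the bench beyond the board; origin: centre of its underside. Leave alone.
- can: Blue can, 66 mm across, 120 mm high, on the bench beyond the board; origin: centre of its underside. Leave alone.
- pot: White cup, 80 mm across, 80 mm high, on the bench beyond the board; origin: centre of its underside. Leave alone.
- rotary: Blue rotary hand tool, 180 mm long, 26 mm thick, lying on the bench to the left; origin under its middle. Leave alone.
- brush: Bench brush lying on the bench to the right, about 200 mm long; origin under its middle. Leave alone.
Things that resemble listed ones, but are neither listed nor needed, are in the scene too. Several things have the shape of the blank; the one meant has the colours described above.

How it is judged:
By the outcome, as a careful person would: the job done as asked, in the order asked, and still so for the second after the job is handed in, with the robot touching nothing.
It also fails if it takes over 72 s, if anything falls off the work surface, if the arm or the gripper's body presses on something with over 40 N, if the wrist force passes 120 N, or if a joint passes its speed limit or range.

ROBOT

A 6-joint arm with a two-finger parallel gripper is mounted at the origin on the work surface. World frame = base frame: x ahead of the robot, y to its left, z up, the work surface at z = 0. Lengths are in m, angles in rad, forces in N, time in s.
With the tool pointing down it reaches from about 0.425 to 0.95 m from the base axis. Payload 3.5 kg.
Tool frame: the origin (TCP) lies at the very end of the fingers, on their centre line; the grasp point (between the pads) lies 19 mm behind it (ctrl.pinch_z is the distance from the TCP to the grasp point, in m); z points along the fingers, y is the line along which they close (so a half turn about z gives the same grasp; the last joint's range is limited). The gripper opens to 85 mm and grips with 20 to 120 N. Pads are 22 mm wide; open, the fingers measure 114 mm over their backs; the gripper's body (76 mm by 85 mm) begins 54 mm behind the grasp point. The pads swing forward as they close: fully open they stand 13 mm farther back than shut.
Start: joints at [-1.334, 0.286, 1.577, -0, 1.279, -0.15], TCP at [0.255, -0.625, 0.231] pointing down, gripper open.
Joint ranges: [-2.77, 2.77], [-0.9, 2.22], [0.21, 2.48], [-1.53, 4.67], [0.24, 2.81], [-2.84, 2.84]. Speed limits (rad/s): [2.79, 2.79, 3.14, 3.14, 3.14, 3.14].

INTERFACE

Orientations are given as a unit quaternion [x, y, z, w].
In Python, from plant import ctrl gives the robot as it stands. The module is installed in compiled form; this text tells all that it offers.
- The arm moves only by the shell command python3 -m crank 'ROWS' [OPENING] [FORCE]. ROWS is JSON, a list of rows, each a list of 6 numbers: the shift along the tool's x, y, z in cm, then the turn, a rotation vector about the tool's x, y, z in rad. In form: [[tx, ty, tz, rx, ry, rz], ...]. A call has 1 to 10 rows; each row is the pose to reach, as a shift and turn from the pose commanded when the call began, along the tool's axes at that moment; what a row does not reach only later rows make up. A row lasts 1/10 s, in which the tool goes at most 50 mm and 8.59 degrees, less where a joint would pass 70% of its speed; a pose out of reach is approached as far as the arm can. A call with a gripper value outside its range is refused whole. OPENING is the opening, from 0 (shut) to 1 (fully open), set as the call begins (- or left out, the last holds). The fingers move at their own pace and stop on an object; FORCE is the grip in N (left out, the last holds). Time passes only in rows, so rows that repeat a pose let the fingers close. It gives the time, the measured TCP pose, the force, the opening and the grip force at its end, in the units of the state.
- ctrl.get_state(): the state, without advancing time (a new reading comes with each control period).
- ctrl.read_camera(name): name is "side" or "top"; returns (picture, depth): 384x512x3 uint8, blue, green, red; 384x512 float32, m along the optical axis (not along the pixel's ray), 0 where there is no reading.
- ctrl.camera_info(name): a dict with "K" (3x3 intrinsics, pixels), "origin" and "orientation" of the camera in the world. Camera axes: x right, y down, z forward; pixel columns grow to the right and rows downward; lengths in m; the calibration is good to about 2 mm. A picture is of the moment at which its call begins. camera_info takes no time and is no camera call.
- ctrl.sign_off(): hands the job in; it is judged then, once.
The state is a dict: "time": time; "qpos": joint angles; "dq": joint speeds; "joint_efforts": joint torques, N m; "eef_pos": TCP position; "tcp_rot": TCP orientation; "contact_force": force on the tool from outside, world axes, zero at the start; "wrist_torque": the same for the moment, N m; "opening": opening from 0.0 (shut) to 1.0 (fully open); "finger_force": force on a finger pad.
Only numpy, scipy, OpenCV 4.12 (cv2) and the standard library are available. Lean on these libraries where they do the work, as an engineer would, in place of code of your own. Each camera call takes 0.05 s, during which the arm holds its last target. There are 200 camera calls.

## Working session

There is one attempt and no reset: what is moved stays moved. The work goes in short steps, Python scripts to look and compute and a shell command to move; the robot and the scene stay as the last step left them, time stands still between calls to the robot, and variables do not carry over. Pictures are saved under pics/ and viewed, at most 13 in all, crops included, and the job is handed in when it is done.

```bash
mkdir -p pics; cat > h.py <<'E'
import numpy as np, cv2
from plant import ctrl
from scipy.spatial.transform import Rotation as R
def cam(n):
    i=ctrl.camera_info(n); return np.array(i["K"]),np.array(i["origin"]),R.from_quat(i["orientation"]).as_matrix() if np.size(i["orientation"])==4 else np.array(i["orientation"])
def px2w(n,u,v,z):   # pixel to world on plane z
    K,o,M=cam(n); d=M@np.linalg.solve(K,[u,v,1.]); return o+d*(z-o[2])/d[2]
def w2px(n,p):
    K,o,M=cam(n); q=K@(M.T@(np.array(p)-o)); return q[:2]/q[2]
def dep(n,u,v,D):
    K,o,M=cam(n); return o+M@np.linalg.solve(K,[u,v,1.])*D[int(v),int(u)]
E
python3 - <<'E'
from h import *
print(ctrl.get_state())
for n in("top","side"):
    p,d=ctrl.read_camera(n); cv2.imwrite(f"pics/{n}0.png",p); np.save(f"{n}0.npy",d); print(cam(n))
E
```

```text
{'time': 0.0, 'qpos': array([-1.33403250e+00,  2.87149334e-01,  1.57822523e+00, -1.44659808e-05,
        1.27860928e+00, -1.49996846e-01]), 'dq': array([ 0.00197256,  0.00134466, -0.00107336,  0.0001943 ,  0.00116953,
       -0.0012263 ]), 'joint_efforts': array([-2.04452981e-04, -4.05981088e+01, -2.92624193e+01, -1.82135796e-04,
        5.88728028e-03,  1.86964215e-06]), 'eef_pos': array([ 0.25446824, -0.62446215,  0.22993197]), 'tcp_rot': array([ 9.81359116e-01,  1.92179231e-01, -5.87701811e-05, -1.19416853e-03]), 'contact_force': array([ 0.85285863,  0.15648233, -0.01386371]), 'wrist_torque': array([ 0.01964281, -0.01796369, -0.00128691]), 'finger_force': 0.0, 'opening': 0.9982100857691965}
(array([[441.40449674,   0.        , 255.45199343],
       [  0.        , 441.40449674, 196.53177483],
       [  0.        ,   0.        ,   1.        ]]), array([0.26803463, 0.08036892, 1.57949177]), array([[-0.02007155, -0.99210719,  0.1237758 ],
       [-0.99979066,  0.02040876,  0.00145693],
       [-0.00397154, -0.12372065, -0.99230914]]))
(array([[360.73590372,   0.        , 258.3847633 ],
       [  0.        , 360.73590372, 195.76910709],
       [  0.        ,   0.        ,   1.        ]]), array([0.22684293, 0.82656465, 0.93113988]), array([[-0.9482557 , -0.24093644,  0.20678674],
       [-0.31719144,  0.68979382, -0.65082569],
       [ 0.01416741, -0.68274015, -0.7305239 ]]))
```

View pics/top0.png

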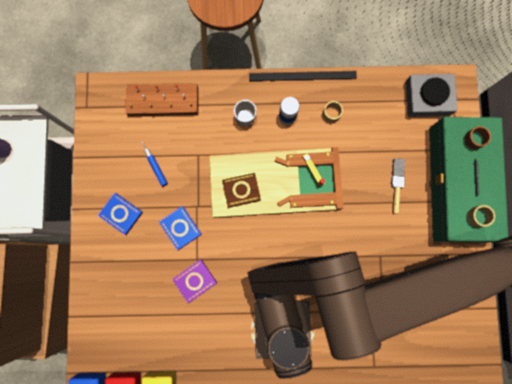

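View pics/side0.png

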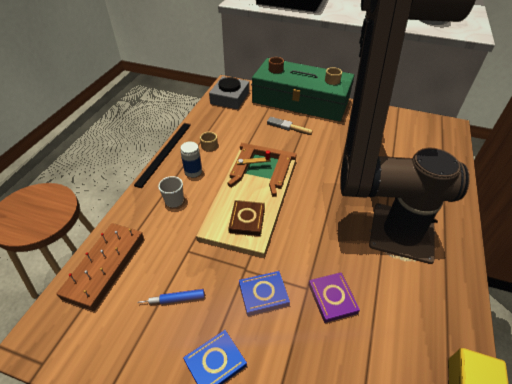

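The blank candidates in the top view are dark brown (241,190) on the board, blue (120,213), blue (180,228) and purple (195,281). Only the first is dark wood lying on the deck, so I'll confirm it in an enlarged crop.

```bash
python3 - <<'E'
from h import *
p=cv2.imread("pics/top0.png")[140:225,200:350]
cv2.imwrite("pics/crop0.png",cv2.resize(p,None,fx=5.3,fy=5.3,interpolation=cv2.INTER_CUBIC))
E
```

```text
(no output)
```

View pics/crop0.png

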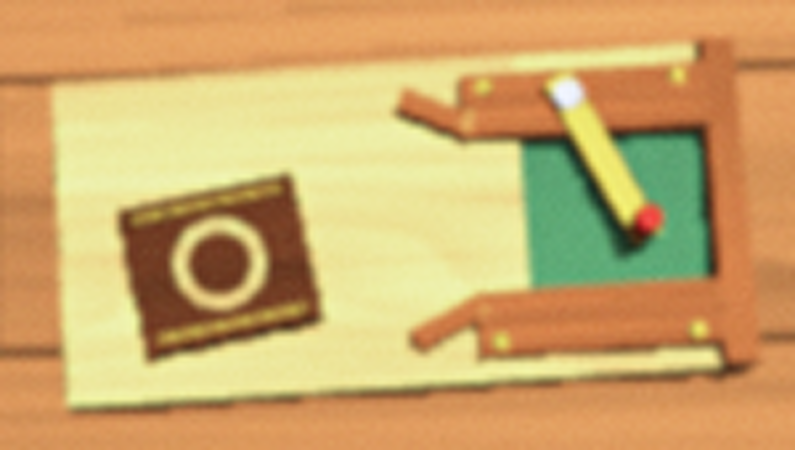

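The crop confirms the dark brown blank with a pale ring and two brass lines, centred at crop (219,265). The pivot is at (567,93), the peg at (649,219) and the deck's left corners at (52,85) and (68,408).

```bash
cat >> h.py <<'E'
def fit(A,B):  # 2D rigid A->B
    a,b=A.mean(0),B.mean(0); r=R.align_vectors(np.c_[B-b,0*B[:,0]],np.c_[A-a,0*A[:,0]])[0]
    th=r.as_rotvec()[2]; c,s=np.cos(th),np.sin(th); M=np.array([[c,-s],[s,c]]); t=b-M@a
    return th,t,(A@M.T+t-B)
def crop(x,y,z): return px2w("top",200+(x+.5)/5.3-.5,140+(y+.5)/5.3-.5,z)
E
python3 - <<'E'
from h import *
L=[(52,85,.026,-230,110),(68,408,.026,-230,-110),(523,140,.026,82.5,52),(532,288,.026,82.5,-52),(733,40,.043,230,110),(757,365,.043,230,-110),(567,93,.052,115,75)]
A=np.array([l[3:] for l in L])/1e3; B=np.array([crop(*l[:3])[:2] for l in L])
th,t,e=fit(A,B); print("board",th,t,(e*1e3).round(1).tolist())
c,s=np.cos(th),np.sin(th);M=np.array([[c,-s],[s,c]])
A2=np.array([(-60,50),(60,50),(60,-50),(-60,-50)])/1e3
B2=np.array([crop(x,y,.05)[:2] for x,y in[(120,211),(290,176),(322,320),(150,360)]])
tb,b,e=fit(A2,B2); print("blank",tb,b,(e*1e3).round(1).tolist(),"in board",M.T@(b-t),tb-th)
pg=crop(649,219,.086)[:2]; pb=M.T@(pg-t)-[.115,.075]; print("peg",pg,np.hypot(*pb),np.arctan2(pb[0],-pb[1]))
D=np.load("top0.npy")
for x,y in[(219,265),(649,219),(567,93)]: print(dep("top",200+x/5.3,140+y/5.3,D))
print("piv",M@[.115,.075]+t,"pocket",M@[.145,0]+t)
np.savez("board",M=M,t=t,th=th)
E
```

```text
board -1.5312177142398669 [0.51343429 0.01069731] [[1.1, -0.1], [0.7, 0.3], [0.0, 3.0], [-3.1, 1.7], [1.9, -0.8], [1.2, -3.2], [-1.8, -0.9]]
blank -1.3763462414850005 [0.48333687 0.13199842] [[-1.0, 2.6], [1.0, -2.1], [-0.5, -2.3], [0.4, 1.9]] in board [-0.12239702 -0.02527418] 0.15487147275486635
peg [ 0.50349256 -0.14641202] 0.10019173330704989 0.4280892159033629
[0.48271137 0.13154973 0.05104848]
[ 0.50245074 -0.14812625  0.08350252]
[ 0.59192647 -0.10099401  0.05830449]
piv [ 0.59292591 -0.10124501] pocket [ 0.5191717  -0.13418914]
```

```bash
cat >> h.py <<'E'
def go(*wp):  # print tool shifts cm + rz for world targets (x,y,z,yaw of tool x)
    s=ctrl.get_state(); T=R.from_quat(s["tcp_rot"]); X=T.as_matrix()[:,0]; y0=np.arctan2(X[1],X[0])
    print("now",s["time"],s["eef_pos"].round(4),"yaw",y0.round(3),"F",s["contact_force"].round(1),"tilt",np.arccos(-T.as_matrix()[2,2]).round(4))
    for x,y,z,w in wp: print((T.inv().apply(np.array([x,y,z])-s["eef_pos"])*100).round(2), round(-((w-y0+np.pi)%(2*np.pi)-np.pi),3))
_b=None
try: _b=np.load("board.npz")
except Exception: pass
def b2w(x,y): return _b["M"]@[x,y]+_b["t"]
def peg(th): return b2w(.115+.1*np.sin(th),.075-.1*np.cos(th))
E
python3 -c "
from h import *
go((.5035,-.1465,.14,.47),(.5035,-.1465,.057,.47))"
```

```text
now 0.1 [ 0.2545 -0.6245  0.2301] yaw 0.387 F [ 1.  -0.1 -0. ] tilt 0.0022
[ 41.09 -34.86   9.1 ] -0.083
[ 41.09 -34.84  17.4 ] -0.083
```

```bash
python3 -m crank '[[8,-7,1,0,0,-0.04],[12,-10,2,0,0,-0.08],[16,-14,4,0,0,-0.08],[20,-17,5,0,0,-0.08],[24,-20,6,0,0,-0.08],[28,-24,7,0,0,-0.08],[32,-27,8,0,0,-0.08],[36,-31,9,0,0,-0.08],[39,-33,9,0,0,-0.08],[41.1,-34.9,9.1,0,0,-0.08]]' 1 && python3 -m crank '[[0,0,0,0,0,0],[0,0,0,0,0,0],[0,0,0,0,0,0]]'; python3 -c "
from h import *
go((.5035,-.1465,.14,.47),(.5035,-.1465,.057,.47))"
```

```text
time: 1.1
eef_pos: [0.4818, -0.1867, 0.1444]
tcp_rot: [0.973, 0.231, -0.0, -0.0]
contact_force: [0.6, -0.4, 0.1]
opening: 0.996
finger_force: 0.0
time: 1.4
eef_pos: [0.4815, -0.1894, 0.1452]
tcp_rot: [0.973, 0.231, -0.0, 0.0]
contact_force: [-0.1, -0.7, 0.6]
opening: 0.996
finger_force: 0.0
now 1.4 [ 0.4815 -0.1894  0.1452] yaw 0.466 F [-0.1 -0.7  0.6] tilt 0.0004
[ 3.9  -2.85  0.52] -0.004
[ 3.9  -2.85  8.82] -0.004
```

Now I'll descend over the peg and close the fingers on it.

```bash
python3 -m crank '[[2,-1.5,0.3,0,0,0],[3.9,-2.85,0.5,0,0,0],[3.9,-2.85,0.5,0,0,0],[3.9,-2.85,3,0,0,0],[3.9,-2.85,5,0,0,0],[3.9,-2.85,7,0,0,0],[3.9,-2.85,8.4,0,0,0],[3.9,-2.85,8.8,0,0,0],[3.9,-2.85,8.8,0,0,0]]' 1; python3 -m crank '[[0,0,0,0,0,0],[0,0,0,0,0,0],[0,0,0,0,0,0],[0,0,0,0,0,0],[0,0,0,0,0,0],[0,0,0,0,0,0],[0,0,0,0,0,0],[0,0,0,0,0,0]]' 0 20; python3 -c "
from h import *
s=ctrl.get_state();print(s['opening']*.085,s['finger_force'])
p0=s['eef_pos']; pw=p0[:2]; q=_b['M'].T@(pw-_b['t'])-[.115,.075]; t0=np.arctan2(q[0],-q[1]); print('theta',t0,np.hypot(*q))
go(*[(*(peg(t)-peg(t0)+pw),p0[2],.466+t-t0) for t in np.arange(t0+.13,t0+1.31,.13)])"
```

```text
time: 2.3
eef_pos: [0.5033, -0.1466, 0.0569]
tcp_rot: [0.973, 0.231, -0.0, -0.0]
contact_force: [-0.1, 0.2, 0.7]
opening: 1.003
finger_force: 0.0
time: 3.1
eef_pos: [0.5039, -0.1459, 0.0577]
tcp_rot: [0.973, 0.231, 0.0, 0.0]
contact_force: [-0.5, 0.5, 2.8]
opening: 0.2
finger_force: 22.0
0.016960989390183753 22.004236578941345Traceback (most recent call last):
  File "<string>", line 4, in <module>
    p0=s['eef_pos']; pw=p0[:2]; q=_b['M'].T@(pw-_b['t'])-[.115,.075]; t0=np.arctan2(q[0],-q[1]); print('theta',t0,np.hypot(*q))
                                  ^^
NameError: name '_b' is not defined
```

```bash
cat >> h.py <<'E'
def arc(ts):
    s=ctrl.get_state(); p0=s['eef_pos']; pw=p0[:2]; q=_b['M'].T@(pw-_b['t'])-[.115,.075]; t0=np.arctan2(q[0],-q[1]); print('theta',t0,np.hypot(*q))
    X=R.from_quat(s["tcp_rot"]).as_matrix()[:,0]; w=np.arctan2(X[1],X[0])
    go(*[(*(peg(t0+d)-peg(t0)+pw),p0[2],w+d) for d in ts])
E
python3 -c "
from h import *
arc(.13*np.arange(1,11))"
```

```text
theta 0.4253185465348264 0.09957706490156326
now 3.1 [ 0.5039 -0.1459  0.0577] yaw 0.467 F [-0.5  0.5  2.8] tilt 0.0005
[0.08 1.3  0.  ] -0.13
[0.33 2.57 0.  ] -0.26
[0.74 3.8  0.  ] -0.39
[1.31 4.97 0.  ] -0.52
[2.03 6.06 0.  ] -0.65
[2.88 7.04 0.  ] -0.78
[3.85 7.9  0.  ] -0.91
[4.92 8.63 0.  ] -1.04
[6.08 9.22 0.01] -1.17
[7.31 9.65 0.01] -1.3
```

```bash
python3 -m crank '[[0.1,1.3,0,0,0,-0.13],[0.33,2.57,0,0,0,-0.26],[0.74,3.8,0,0,0,-0.39],[1.31,4.97,0,0,0,-0.52],[2.03,6.06,0,0,0,-0.65],[2.88,7.04,0,0,0,-0.78],[3.85,7.9,0,0,0,-0.91],[4.92,8.63,0,0,0,-1.04],[6.08,9.22,0,0,0,-1.17],[6.38,9.32,0,0,0,-1.2]]'; python3 -m crank '[[0,0,0,0,0,0],[0,0,0,0,0,0],[0,0,0,0,0,0]]';python3 -c "
from h import *
arc([0])"
```

```text
time: 4.1
eef_pos: [0.604, -0.2003, 0.0577]
tcp_rot: [0.672, 0.741, 0.0, 0.001]
contact_force: [-0.4, 0.2, 4.6]
opening: 0.203
finger_force: 22.1
time: 4.4
eef_pos: [0.6029, -0.2004, 0.0577]
tcp_rot: [0.673, 0.74, 0.0, 0.001]
contact_force: [2.7, 1.6, 2.5]
opening: 0.2
finger_force: 22.0
theta 1.6310740394802992 0.0996638887172082
now 4.4 [ 0.6029 -0.2004  0.0577] yaw 1.665 F [2.7 1.6 2.5] tilt 0.0017
[0. 0. 0.] -0.0
```

```bash
python3 -m crank '[[0,0,0,0,0,0],[0,0,0,0,0,0],[0,0,0,0,0,0],[0,0,0,0,0,0],[0,0,-3,0,0,0],[0,0,-6,0,0,0],[0,0,-8,0,0,0]]' 0.45 40; python3 -c "
from h import *
p=b2w(-.2045,-.038);go((*p,.14,1.765),(*p,.05,1.765))"
```

```text
time: 5.1
eef_pos: [0.6031, -0.2008, 0.1393]
tcp_rot: [0.672, 0.74, 0.0, 0.001]
contact_force: [0.1, 1.0, 0.1]
opening: 0.452
finger_force: 0.0
now 5.1 [ 0.6031 -0.2008  0.1393] yaw 1.667 F [0.1 1.  0.1] tilt 0.0019
[42.54 -9.54 -0.14] -0.098
[42.55 -9.55  8.86] -0.098
```

```bash
python3 -m crank '[[5,-1,0,0,0,-0.02],[10,-2.2,0,0,0,-0.05],[15,-3.3,0,0,0,-0.1],[20,-4.5,0,0,0,-0.1],[25,-5.6,0,0,0,-0.1],[29.5,-6.7,0,0,0,-0.1],[34,-7.7,0,0,0,-0.1],[38,-8.6,0,0,0,-0.1],[41,-9.2,0,0,0,-0.1],[42.5,-9.5,0,0,0,-0.1]]';python3 -m crank '[[0,0,0,0,0,0],[0,0,0,0,0,0],[0,0,0,0,0,0]]'; python3 -c "
from h import *
p=b2w(-.2045,-.038);go((*p,.14,1.765),(*p,.05,1.765))
a,d=ctrl.read_camera('side'); cv2.imwrite('pics/s1.png',cv2.resize(a[100:300,150:400],None,fx=3,fy=3))"
```

```text
time: 6.1
eef_pos: [0.4659, 0.2157, 0.1371]
tcp_rot: [0.633, 0.774, -0.0, -0.0]
contact_force: [-0.3, -1.0, -0.0]
opening: 0.45
finger_force: 0.0
time: 6.4
eef_pos: [0.4676, 0.2127, 0.1372]
tcp_rot: [0.635, 0.773, -0.0, 0.0]
contact_force: [1.1, -0.8, 0.3]
opening: 0.447
finger_force: 0.0
now 6.4 [0.4676 0.2127 0.1372] yaw 1.766 F [ 1.1 -0.8  0.3] tilt 0.0004
[ 0.09 -0.01 -0.28] 0.001
[ 0.09 -0.01  8.72] 0.001
```

View pics/s1.png

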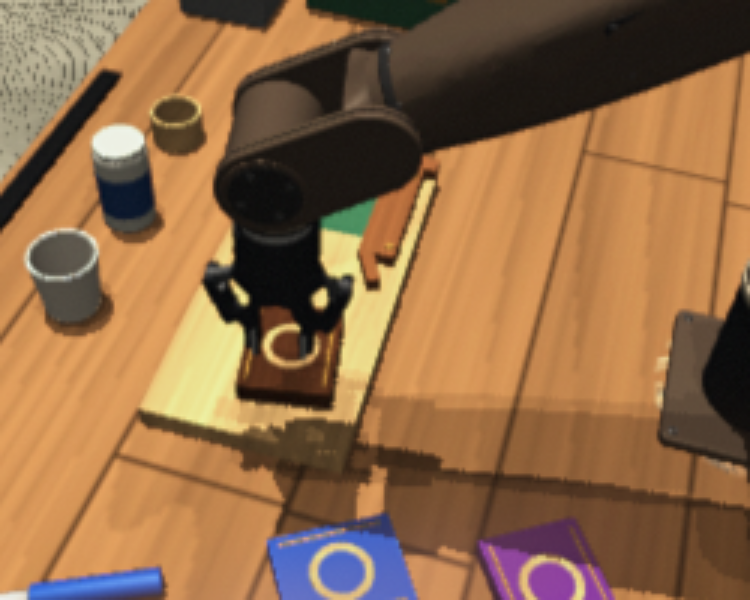

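The fingers hang above the deck behind the blank. Their overlap with the blank, at crop (285,350), is parallax. Next I'll descend and feel for the deck.

```bash
python3 -c "
from h import *
print(w2px('side',ctrl.get_state()['eef_pos']), 'seen ~',(150+278/3,100+352/3))"
python3 -m crank '[[0.1,0,3,0,0,0],[0.1,0,6,0,0,0],[0.1,0,8.5,0,0,0],[0.1,0,9.7,0,0,0],[0.1,0,9.7,0,0,0]]'; python3 -m crank '[[0,0,0.3,0,0,0],[0,0,0.5,0,0,0],[0,0,0.5,0,0,0]]'
```

```text
[242.65931013 216.9807202 ] seen ~ (242.66666666666669, 217.33333333333331)
time: 6.95
eef_pos: [0.466, 0.2135, 0.0385]
tcp_rot: [0.635, 0.772, -0.002, -0.001]
contact_force: [-0.3, -0.6, 0.5]
opening: 0.448
finger_force: 0.0
time: 7.25
eef_pos: [0.4679, 0.2147, 0.0362]
tcp_rot: [0.635, 0.773, 0.001, 0.001]
contact_force: [-0.0, 0.7, 0.5]
opening: 0.451
finger_force: 0.0
```

```bash
python3 -m crank '[[0,0,0.3,0,0,0],[0,0,0.5,0,0,0],[0,0,0.5,0,0,0]]'; python3 -m crank '[[0,0,0.2,0,0,0],[0,0,0.2,0,0,0]]';python3 -c "
from h import *
z=[]
for i in range(3):
  ctrl.read_camera('top'); z.append(ctrl.get_state()['eef_pos'])
print(np.array(z).round(4))"
```

```text
time: 7.55
eef_pos: [0.4668, 0.2146, 0.0301]
tcp_rot: [0.634, 0.773, -0.0, -0.0]
contact_force: [0.1, 0.8, -0.8]
opening: 0.449
finger_force: 0.0
time: 7.75
eef_pos: [0.4669, 0.2146, 0.028]
tcp_rot: [0.635, 0.773, -0.0, -0.0]
contact_force: [-0.1, -0.3, -0.0]
opening: 0.452
finger_force: 0.0
[[0.467  0.2146 0.0281]
 [0.467  0.2146 0.0282]
 [0.4671 0.2146 0.0282]]
```

```bash
cat >> h.py <<'E'
def push(seq,gap=.071,z=.028): # blank poses in board -> tool rows
    go(*[(*b2w(x-gap*np.cos(a),y-gap*np.sin(a)),z,_b["th"]+np.pi+a) for x,y,a in seq])
E
python3 -c "
from h import *
push([(-.1224+.11*s,-.0253*(1-s),.155*(1-s**1.3)) for s in np.linspace(0,1,11)])"
```

```text
now 7.9 [0.4671 0.2146 0.0282] yaw 1.767 F [ 0.2 -0.5 -0. ] tilt 0.0001
[-1.32 -0.01  0.02] 0.001
[-2.44  0.13  0.02] 0.009
[-3.57  0.29  0.02] 0.021
[-4.7   0.46  0.02] 0.034
[-5.83  0.64  0.02] 0.049
[-6.96  0.83  0.02] 0.064
[-8.1   1.03  0.02] 0.081
[-9.23  1.23  0.02] 0.099
[-10.37   1.44   0.02] 0.117
[-11.52   1.66   0.02] 0.137
[-12.66   1.88   0.02] 0.156
```

First half of the path, then a look.

```bash
python3 -m crank '[[-0.5,0,0,0,0,0],[-1,0,0,0,0,0],[-1.3,0,0,0,0,0],[-1.9,0.06,0,0,0,0.005],[-2.44,0.13,0,0,0,0.01],[-3,0.21,0,0,0,0.015],[-3.57,0.29,0,0,0,0.02],[-4.1,0.37,0,0,0,0.027],[-4.7,0.46,0,0,0,0.034],[-4.7,0.46,0,0,0,0.034]]'; python3 - <<'E'
from h import *
a,d=ctrl.read_camera('top'); cv2.imwrite('pics/t2.png',cv2.resize(a[140:225,200:350],None,fx=5.3,fy=5.3,interpolation=cv2.INTER_CUBIC))
go()
E
```

```text
time: 8.9
eef_pos: [0.4812, 0.1685, 0.0283]
tcp_rot: [0.648, 0.762, -0.0, 0.0]
contact_force: [0.1, -0.5, -0.6]
opening: 0.449
finger_force: 0.0
now 8.95 [0.481  0.1687 0.0282] yaw 1.732 F [0.8 0.7 0. ] tilt 0.0006
```

View pics/t2.png

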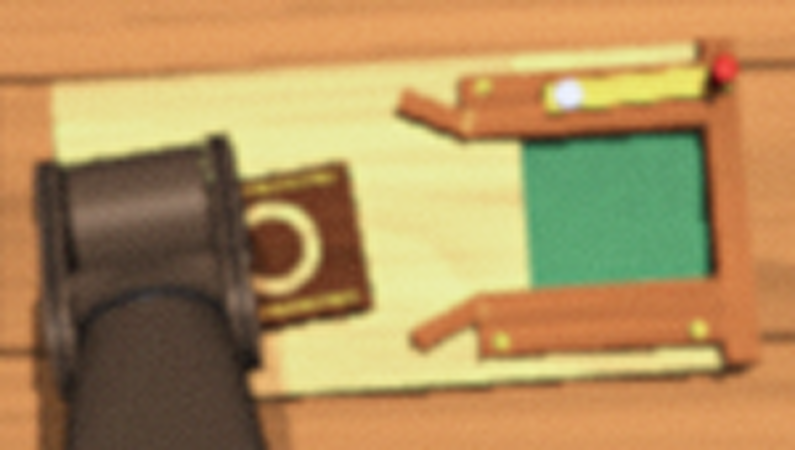

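The keeper lies along the +y fence, clear of the pocket. The blank is being pushed as planned, with front corners at crop (345,163) and (371,308).

```bash
cat >> h.py <<'E'
def front(c1,c2,z=.05):
    B=np.array([_b["M"].T@(crop(*c,z)[:2]-_b["t"]) for c in(c1,c2)]); e=B[0]-B[1]; a=np.arctan2(-e[0],e[1]); m=B.mean(0)-.06*np.array([np.cos(a),np.sin(a)])
    print("blank",m.round(4),"yaw",a.round(3),"w",np.hypot(*e).round(4))
E
python3 -c "
from h import *
front((345,163),(371,308))
s=ctrl.get_state();q=_b['M'].T@(s['eef_pos'][:2]-_b['t']);print('tool',q)
push([(-.0895+.0775*s,-.0177*(1-s),.12*(1-s**1.1)) for s in np.linspace(.1,1,10)])"
```

```text
blank [-0.0901 -0.0167] yaw 0.113 w 0.0984Traceback (most recent call last):
  File "<string>", line 4, in <module>
    s=ctrl.get_state();q=_b['M'].T@(s['eef_pos'][:2]-_b['t']);print('tool',q)
                         ^^
NameError: name '_b' is not defined
```

```bash
python3 -c "
from h import *
push([(-.0895+.0775*s,-.0172*(1-s),.118*(1-s**1.1)) for s in np.linspace(.1,1,10)])"
```

```text
now 8.95 [0.481  0.1687 0.0282] yaw 1.732 F [0.8 0.7 0. ] tilt 0.0006
[-0.72  0.21  0.02] 0.013
[-1.51  0.37  0.02] 0.024
[-2.3   0.52  0.02] 0.035
[-3.1   0.68  0.02] 0.047
[-3.89  0.84  0.03] 0.059
[-4.69  1.01  0.03] 0.071
[-5.48  1.17  0.03] 0.084
[-6.28  1.34  0.03] 0.096
[-7.08  1.5   0.03] 0.109
[-7.88  1.67  0.03] 0.122
```

```bash
python3 -m crank '[[-0.72,0.15,0,0,0,0.01],[-1.5,0.32,0,0,0,0.022],[-2.3,0.5,0,0,0,0.035],[-3.1,0.67,0,0,0,0.047],[-3.9,0.84,0,0,0,0.06],[-4.7,1,0,0,0,0.072],[-5.5,1.17,0,0,0,0.084],[-6.3,1.33,0,0,0,0.097],[-7.1,1.5,0,0,0,0.11],[-7.9,1.67,0,0,0,0.122]]'; python3 - <<'E'
from h import *
a,d=ctrl.read_camera('top'); cv2.imwrite('pics/t3.png',cv2.resize(a[140:225,200:350],None,fx=5.3,fy=5.3,interpolation=cv2.INTER_CUBIC))
push([(.08,0,0)])
E
```

```text
time: 9.95
eef_pos: [0.5102, 0.0935, 0.0282]
tcp_rot: [0.693, 0.721, -0.0, -0.0]
contact_force: [-0.3, 0.8, -0.2]
opening: 0.45
finger_force: 0.4
now 10.0 [0.5109 0.0925 0.0284] yaw 1.609 F [ 0.3 -0.8 -0. ] tilt 0.0011
[-9.09 -0.06  0.05] -0.001
```

View pics/t3.png

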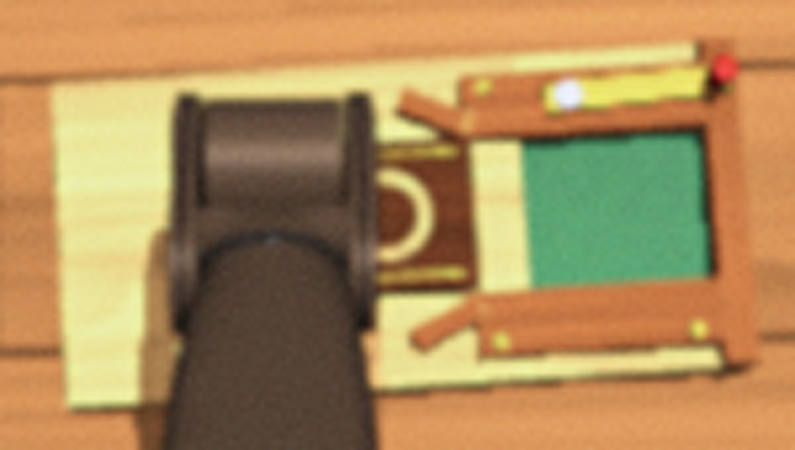

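The blank is aligned at the throat, with front corners at (469,139) and (477,291) between the fences. I'll push straight on.

```bash
python3 -c "
from h import *
front((469,139),(477,291))"; python3 -m crank '[[-0.7,0,0,0,0,0],[-1.4,0,0,0,0,0],[-2.1,0,0,0,0,0],[-2.8,0,0,0,0,0],[-3.5,0,0,0,0,0],[-4.2,0,0,0,0,0],[-4.9,0,0,0,0,0]]';python3 -m crank '[[-0.7,0,0,0,0,0],[-1.4,0,0,0,0,0],[-2.1,0,0,0,0,0],[-2.8,0,0,0,0,0],[-3.5,0,0,0,0,0],[-4.2,0,0,0,0,0],[-4.2,0,0,0,0,0]]'; python3 - <<'E'
from h import *
a,d=ctrl.read_camera('top'); cv2.imwrite('pics/t4.png',cv2.resize(a[140:225,200:350],None,fx=5.3,fy=5.3,interpolation=cv2.INTER_CUBIC))
push([(.1,0,0),(.145,0,0)])
E
```

```text
blank [-0.0137  0.0002] yaw -0.017 w 0.1019
time: 10.7
eef_pos: [0.5121, 0.0447, 0.0284]
tcp_rot: [0.693, 0.721, 0.0, 0.0]
contact_force: [-0.0, 2.2, 1.7]
opening: 0.45
finger_force: 1.3
time: 11.4
eef_pos: [0.5135, 0.002, 0.028]
tcp_rot: [0.693, 0.721, -0.001, 0.0]
contact_force: [-0.9, 0.5, -0.1]
opening: 0.45
finger_force: 0.0
now 11.45 [0.5134 0.0023 0.0279] yaw 1.61 F [-0.7  0.5 -0.6] tilt 0.0011
[-2.06  0.04 -0.01] 0.0
[-6.56  0.04 -0.  ] 0.0
```

View pics/t4.png

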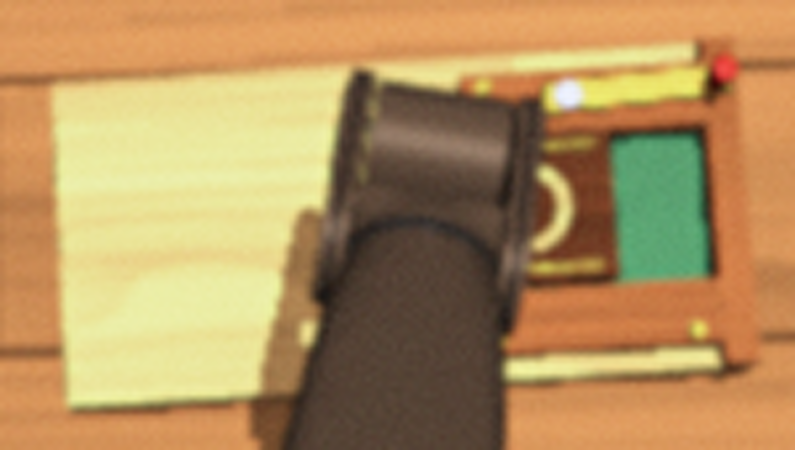

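It's running straight in the channel, with its front edge at crop x≈612. I'll push until it drops.

```bash
python3 -m crank '[[-0.7,0,0,0,0,0],[-1.4,0,0,0,0,0],[-2.1,0,0,0,0,0],[-2.8,0,0,0,0,0],[-3.5,0,0,0,0,0],[-4.2,0,0,0,0,0],[-4.9,0,0,0,0,0],[-5.4,0,0,0,0,0],[-5.4,0,0,0,0,0]]';python3 -m crank '[[-0.3,0,0,0,0,0],[-0.6,0,0,0,0,0],[-0.8,0,0,0,0,0],[-0.9,0,0,0,0,0],[-0.9,0,0,0,0,0]]'; python3 - <<'E'
from h import *
a,d=ctrl.read_camera('top'); cv2.imwrite('pics/t5.png',cv2.resize(a[140:225,200:350],None,fx=5.3,fy=5.3,interpolation=cv2.INTER_CUBIC))
push([(.145,0,0)])
for x,y in((.19,.03),(.19,-.03),(.17,.0),(.2,0),(.15,-.03),(.15,.03),(.12,-.04),(.12,.04)):
    u,v=w2px('top',[*b2w(x,y),.04]); print((x,y),(dep('top',round(u),round(v),d)[2]*1e3).round(1))
E
```

```text
time: 12.35
eef_pos: [0.5158, -0.0517, 0.0281]
tcp_rot: [0.693, 0.721, -0.0, 0.0]
contact_force: [-0.1, 0.1, -0.3]
opening: 0.453
finger_force: 0.0
time: 12.85
eef_pos: [0.5162, -0.0599, 0.0283]
tcp_rot: [0.693, 0.721, -0.0, 0.0]
contact_force: [-0.1, 0.1, -0.9]
opening: 0.449
finger_force: 0.1
now 12.9 [ 0.5163 -0.0599  0.0283] yaw 1.611 F [-0.1  0.7  0.3] tilt 0.0005
[-0.33 -0.    0.04] 0.001
(0.19, 0.03) 32.3
(0.19, -0.03) 46.7
(0.17, 0.0) 36.6
(0.2, 0) 39.1
(0.15, -0.03) 376.1
(0.15, 0.03) 317.5
(0.12, -0.04) 394.8
(0.12, 0.04) 314.6
```

View pics/t5.png

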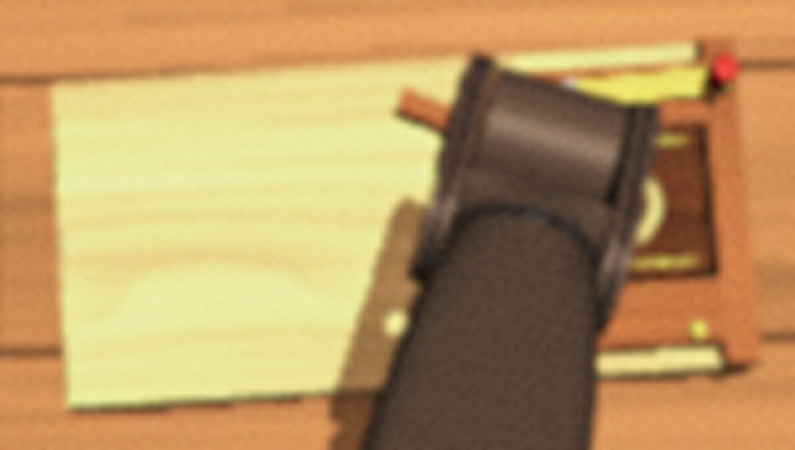

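```bash
python3 -m crank '[[-0.1,0,0,0,0,0],[-0.2,0,0,0,0,0],[-0.2,0,0,0,0,0],[-0.2,0,0,0,0,0]]';python3 -m crank '[[-0.1,0,0,0,0,0],[-0.15,0,0,0,0,0],[-0.15,0,0,0,0,0],[-0.15,0,0,0,0,0]]'
```

```text
time: 13.3
eef_pos: [0.5163, -0.0618, 0.0284]
tcp_rot: [0.693, 0.721, 0.0, 0.0]
contact_force: [-0.4, 1.5, 1.0]
opening: 0.448
finger_force: 0.6
time: 13.7
eef_pos: [0.5164, -0.0633, 0.0284]
tcp_rot: [0.693, 0.721, 0.0, 0.0]
contact_force: [-0.9, 2.7, 0.5]
opening: 0.449
finger_force: 0.9
```

```bash
python3 -m crank '[[1,0,0,0,0,0],[2,0,-1,0,0,0],[4,0,-4,0,0,0],[8,0,-8,0,0,0],[12,0,-11,0,0,0],[16,0,-11,0,0,0],[16,0,-11,0,0,0]]'; python3 - <<'E'
from h import *
a,d=ctrl.read_camera('top'); cv2.imwrite('pics/t6.png',cv2.resize(a[140:225,200:350],None,fx=5.3,fy=5.3,interpolation=cv2.INTER_CUBIC))
def prof(pts):
    o=[]
    for x,y in pts:
        u,v=w2px('top',[*b2w(x,y),.04]); o.append((dep('top',round(u),round(v),d)[2]*1e3).round(0))
    return o
X=np.arange(.06,.235,.01)
for y in(-.04,-.02,0,.02,.04): print(y,prof([(x,y) for x in X]))
E
```

```text
time: 14.4
eef_pos: [0.5102, 0.1013, 0.1412]
tcp_rot: [0.691, 0.723, 0.002, 0.001]
contact_force: [0.6, -0.1, 0.6]
opening: 0.449
finger_force: 0.0
-0.04 [np.float64(30.0), np.float64(26.0), np.float64(23.0), np.float64(42.0), np.float64(40.0), np.float64(43.0), np.float64(37.0), np.float64(42.0), np.float64(36.0), np.float64(43.0), np.float64(40.0), np.float64(38.0), np.float64(41.0), np.float64(40.0), np.float64(42.0), np.float64(48.0), np.float64(42.0), np.float64(38.0)]
-0.02 [np.float64(22.0), np.float64(26.0), np.float64(13.0), np.float64(36.0), np.float64(43.0), np.float64(36.0), np.float64(36.0), np.float64(46.0), np.float64(41.0), np.float64(40.0), np.float64(34.0), np.float64(37.0), np.float64(43.0), np.float64(42.0), np.float64(43.0), np.float64(45.0), np.float64(38.0), np.float64(43.0)]
0 [np.float64(25.0), np.float64(24.0), np.float64(31.0), np.float64(36.0), np.float64(41.0), np.float64(39.0), np.float64(40.0), np.float64(39.0), np.float64(40.0), np.float64(37.0), np.float64(39.0), np.float64(38.0), np.float64(39.0), np.float64(41.0), np.float64(41.0), np.float64(41.0), np.float64(42.0), np.float64(2.0)]
0.02 [np.float64(25.0), np.float64(30.0), np.float64(12.0), np.float64(37.0), np.float64(38.0), np.float64(39.0), np.float64(42.0), np.float64(37.0), np.float64(40.0), np.float64(37.0), np.float64(41.0), np.float64(34.0), np.float64(43.0), np.float64(41.0), np.float64(40.0), np.float64(41.0), np.float64(43.0), np.float64(42.0)]
0.04 [np.float64(27.0), np.float64(27.0), np.float64(23.0), np.float64(46.0), np.float64(39.0), np.float64(38.0), np.float64(42.0), np.float64(48.0), np.float64(37.0), np.float64(40.0), np.float64(43.0), np.float64(38.0), np.float64(36.0), np.float64(40.0), np.float64(41.0), np.float64(46.0), np.float64(43.0), np.float64(3.0)]
```

View pics/t6.png

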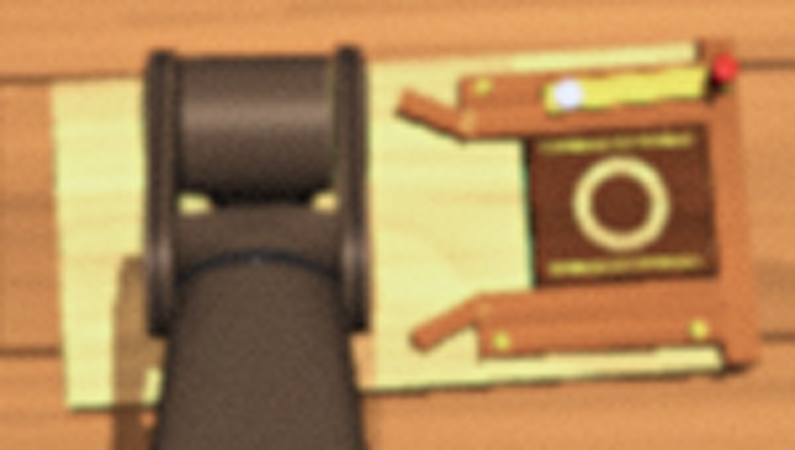

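The blank lies flat at 40 mm, square in the pocket, with a small gap at the step at crop x≈530. Now back to the peg at crop (725,69).

```bash
python3 -c "
from h import *
print(crop(725,69,.086))
go((.6030,-.2006,.14,1.665),(.6030,-.2006,.0577,1.665))"
```

```text
[ 0.60124368 -0.19967045  0.086     ]
now 14.45 [0.5098 0.0993 0.1398] yaw 1.616 F [-1.2 -0.9 -0.6] tilt 0.0026
[-3.038e+01  7.950e+00  2.000e-02] -0.049
[-30.38   7.93   8.25] -0.049
```

```bash
python3 -m crank '[[-4,1,0,0,0,-0.05],[-8.5,2.2,0,0,0,-0.05],[-13,3.4,0,0,0,-0.05],[-17.5,4.6,0,0,0,-0.05],[-22,5.8,0,0,0,-0.05],[-26,6.8,0,0,0,-0.05],[-29,7.6,0,0,0,-0.05],[-30.4,7.95,0,0,0,-0.05],[-30.4,7.95,0,0,0,-0.05],[-30.4,7.95,0,0,0,-0.05]]' 0.8;python3 -m crank '[[0,0,0,0,0,0],[0,0,0,0,0,0],[0,0,0,0,0,0]]'; python3 -c "
from h import *
go((.6030,-.2006,.0577,1.665))"
```

```text
time: 15.45
eef_pos: [0.6008, -0.2031, 0.1377]
tcp_rot: [0.675, 0.738, -0.0, -0.001]
contact_force: [0.5, 0.5, 0.1]
opening: 0.8
finger_force: 0.0
time: 15.75
eef_pos: [0.6014, -0.2028, 0.1384]
tcp_rot: [0.674, 0.739, 0.0, -0.0]
contact_force: [-0.0, 0.0, -0.5]
opening: 0.8
finger_force: 0.0
now 15.75 [ 0.6014 -0.2028  0.1384] yaw 1.662 F [-0.   0.  -0.5] tilt 0.0001
[0.2  0.18 8.07] -0.003
```

```bash
python3 -m crank '[[0.2,0.18,0.5,0,0,0],[0.2,0.18,3,0,0,0],[0.2,0.18,5.5,0,0,0],[0.2,0.18,7.5,0,0,0],[0.2,0.18,8.05,0,0,0],[0.2,0.18,8.05,0,0,0]]'; python3 -m crank '[[0,0,0,0,0,0],[0,0,0,0,0,0],[0,0,0,0,0,0],[0,0,0,0,0,0],[0,0,0,0,0,0],[0,0,0,0,0,0],[0,0,0,0,0,0]]' 0 20; python3 -c "
from h import *
arc([-.14*i for i in range(1,13)]+[-1.55,-1.61,-1.65])"
```

```text
time: 16.35
eef_pos: [0.6024, -0.2012, 0.0565]
tcp_rot: [0.674, 0.738, -0.0, -0.001]
contact_force: [0.2, -0.1, 0.4]
opening: 0.801
finger_force: 0.0
time: 17.05
eef_pos: [0.6037, -0.2022, 0.0589]
tcp_rot: [0.675, 0.738, 0.0, 0.001]
contact_force: [-1.1, 0.6, 6.5]
opening: 0.203
finger_force: 21.9
theta 1.637944062173932 0.10149721850851422
now 17.05 [ 0.6037 -0.2022  0.0589] yaw 1.661 F [-1.1  0.6  6.5] tilt 0.0017
[ 0.07 -1.4  -0.  ] 0.14
[ 0.34 -2.77 -0.  ] 0.28
[ 0.8  -4.09 -0.01] 0.42
[ 1.44 -5.34 -0.01] 0.56
[ 2.24 -6.48 -0.01] 0.7
[ 3.2  -7.5  -0.01] 0.84
[ 4.29 -8.38 -0.02] 0.98
[ 5.49 -9.09 -0.02] 1.12
[ 6.78 -9.64 -0.02] 1.26
[ 8.13 -9.99 -0.02] 1.4
[  9.52 -10.16  -0.02] 1.54
[ 10.92 -10.12  -0.02] 1.68
[  9.62 -10.16  -0.02] 1.55
[ 10.22 -10.16  -0.02] 1.61
[ 10.62 -10.15  -0.02] 1.65
```

```bash
python3 -m crank '[[0.07,-1.4,0,0,0,0.14],[0.34,-2.77,0,0,0,0.28],[0.8,-4.09,0,0,0,0.42],[1.44,-5.34,0,0,0,0.56],[2.24,-6.48,0,0,0,0.7],[3.2,-7.5,0,0,0,0.84],[4.29,-8.38,0,0,0,0.98],[5.49,-9.09,0,0,0,1.12],[6.78,-9.64,0,0,0,1.26],[8.13,-9.99,0,0,0,1.4]]'; python3 -m crank '[[0,0,0,0,0,0],[0,0,0,0,0,0]]'; python3 -c "
from h import *
arc([-.05*i for i in range(1,6)])"
```

```text
time: 18.05
eef_pos: [0.4953, -0.13, 0.0588]
tcp_rot: [0.992, 0.128, -0.001, 0.0]
contact_force: [-3.9, -0.2, 9.1]
opening: 0.2
finger_force: 22.3
time: 18.25
eef_pos: [0.4952, -0.1296, 0.0588]
tcp_rot: [0.991, 0.131, -0.002, -0.0]
contact_force: [-6.1, 0.3, 10.8]
opening: 0.199
finger_force: 22.4
theta 0.24314337372696873 0.10177608131254959
now 18.25 [ 0.4952 -0.1296  0.0588] yaw 0.263 F [-6.1  0.3 10.8] tilt 0.0036
[ 0.  -0.5  0. ] 0.05
[ 0.03 -1.    0.  ] 0.1
[ 0.08 -1.5   0.  ] 0.15
[ 0.16 -1.99  0.  ] 0.2
[ 0.26 -2.48  0.  ] 0.25
```

```bash
python3 -m crank '[[0,-0.5,-0.05,0,0,0.05],[0.03,-1,-0.1,0,0,0.1],[0.08,-1.5,-0.1,0,0,0.15],[0.16,-2,-0.1,0,0,0.2],[0.2,-2.2,-0.1,0,0,0.22]]'; python3 -c "
from h import *
arc([-.02,-.04])"
```

```text
time: 18.75
eef_pos: [0.491, -0.1075, 0.0589]
tcp_rot: [1.0, 0.021, -0.002, -0.0]
contact_force: [-5.1, 0.1, 7.6]
opening: 0.2
finger_force: 22.1
theta 0.02148322388698029 0.1020967815179681
now 18.75 [ 0.491  -0.1075  0.0589] yaw 0.041 F [-5.1  0.1  7.6] tilt 0.0046
[-0.  -0.2  0. ] 0.02
[ 0.  -0.4  0. ] 0.04
```

```bash
python3 -m crank '[[0,-0.2,0,0,0,0.02],[0,-0.4,0,0,0,0.04],[0,-0.4,0,0,0,0.04],[0,-0.4,0,0,0,0.04]]'; python3 -c "
from h import *
arc([-.02])"
```

```text
time: 19.15
eef_pos: [0.4908, -0.1037, 0.0589]
tcp_rot: [1.0, 0.001, -0.002, -0.0]
contact_force: [-6.0, -0.1, 7.6]
opening: 0.202
finger_force: 22.1
theta -0.01557677667381942 0.10216467401906473
now 19.15 [ 0.4908 -0.1037  0.0589] yaw 0.003 F [-6.  -0.1  7.6] tilt 0.005
[-0.  -0.2  0. ] 0.02
```

```bash
python3 -m crank '[[0,-0.15,0,0,0,0.015],[0,-0.3,0,0,0,0.03],[0,-0.3,0,0,0,0.03]]'; python3 -c "
from h import *
arc([-.02])"
```

```text
time: 19.45
eef_pos: [0.4912, -0.1034, 0.0589]
tcp_rot: [1.0, -0.013, -0.002, 0.003]
contact_force: [-6.5, -9.1, 4.6]
opening: 0.199
finger_force: 22.0
theta -0.01821672973817538 0.1017690862010173
now 19.45 [ 0.4912 -0.1034  0.0589] yaw -0.027 F [-6.5 -9.1  4.6] tilt 0.0064
[-0.01 -0.2  -0.  ] 0.02
```

```bash
python3 -m crank '[[0,0.22,0,0,0,-0.02],[0,0.22,0,0,0,-0.02]]'; python3 -m crank '[[0,0,0,0,0,0],[0,0,0,0,0,0],[0,0,0,0,0,0],[0,0,0,0,0,0],[0,0,-3,0,0,0],[0,0,-6,0,0,0],[0,0,-10,0,0,0],[0,0,-14,0,0,0],[0,0,-14,0,0,0]]' 0.5; python3 -m crank '[[0,4,0,0,0,0],[0,8,0,0,0,0],[0,12,0,0,0,0],[0,16,0,0,0,0],[0,20,0,0,0,0],[0,24,0,0,0,0],[0,24,0,0,0,0],[0,24,0,0,0,0]]'; python3 - <<'E'
from h import *
a,d=ctrl.read_camera('top'); c=a[140:225,200:350]; cv2.imwrite('pics/t7.png',cv2.resize(c,None,fx=5.3,fy=5.3,interpolation=cv2.INTER_CUBIC))
s,_=ctrl.read_camera('side'); cv2.imwrite('pics/s7.png',s)
E
```

```text
time: 19.65
eef_pos: [0.4912, -0.1039, 0.0589]
tcp_rot: [1.0, -0.004, -0.002, 0.0]
contact_force: [-4.9, -2.1, 5.8]
opening: 0.209
finger_force: 22.0
time: 20.55
eef_pos: [0.496, -0.1046, 0.2058]
tcp_rot: [1.0, -0.004, 0.006, 0.003]
contact_force: [0.6, -0.7, 0.3]
opening: 0.497
finger_force: 0.0
time: 21.35
eef_pos: [0.4897, -0.3435, 0.1976]
tcp_rot: [1.0, -0.005, -0.001, -0.001]
contact_force: [-0.1, -0.1, -0.5]
opening: 0.498
finger_force: 0.0
```

View pics/t7.png

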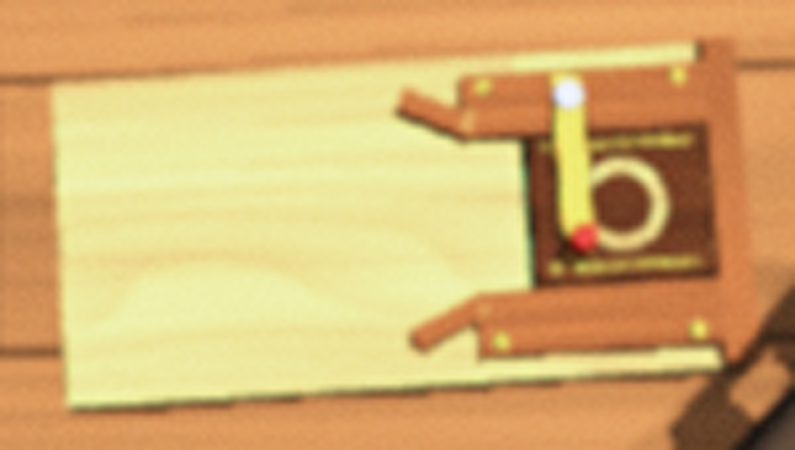

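View pics/s7.png

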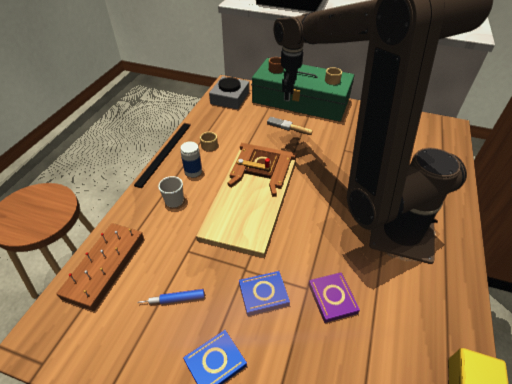

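The bar lies across the seated blank, from the pivot at (568,94) to the peg at (584,237). Nothing else has moved. I'll check the angle, then hand in.

```bash
cat >> h.py <<'E'
def theta(x,y):
    q=_b["M"].T@(crop(x,y,.086)[:2]-_b["t"])-[.115,.075]; print(np.hypot(*q),np.arctan2(q[0],-q[1])); return abs(np.arctan2(q[0],-q[1]))
E
python3 -c "
from h import *
if theta(584,237)<.05: print(ctrl.sign_off())"
```

```text
0.10035388743723285 -0.011630065489751866
the job is handed in; nothing more can be done
None
```

The job is handed in at about 21 s of the 72 s: the blank lies flat and square in the pocket, the keeper is back straight across it (within about 0.01 rad), and nothing else on the bench looks moved in the final pictures.

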